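# Pack the service-call tray

## Task

Get the blue tray ready for a service call: stand the amber jar, the black power-supply block and the cardboard carton upright in it, in one row with the spray can that is already there, so that all four stand upright and flat on the tray's floor between the grey end blocks. It is a tight fit, with only a few millimetres to spare along the row, and the can is in the way and must be moved up to one end. Leave the screwdriver, the solder spool and the green flux bottle where they are.

Things in the scene. Friction and masses are not known exactly. Their poses are not given: they have to be found in the camera images.
- tray: Blue open plastic tray, fixed to the red bench mat (mat top 3 mm above the table). Outside 74 (its x) by 267 (its y) by 45 mm high, walls and floor 5 mm thick, 64 mm wide inside. Origin: centre of its underside; y runs along the row, z up.
- tray_in (a point): Centre of the tray's inner floor. A stiff grey liner has two end blocks across the tray (15 mm thick along y, tops 38 mm above this floor). The bay between them is always 194 mm long but sits up to 16 mm off this point along y, either way, and that is not reported: find it by touch or by eye. It does not give to ordinary pushes.
- can: White spray can with a green band and a red cap, loose, standing in the tray. Straight body 58 mm in diameter up to 95 mm, then a shoulder and a 36 mm cap; 120 mm tall in all. About 0.25 kg. Origin: centre of its underside, z up.
- jar: Amber jar with a paper label and a straight black lid, 58 mm in diameter, 105 mm tall, standing on the mat. About 0.3 kg. Origin: centre of its underside, z up.
- brick: Black power-supply block with grey ribs and an aluminium plate on top, standing on the mat: 60 (its x) by 40 (its y) by 110 mm high. About 0.4 kg. Origin: centre of its underside. It fits the row only with its 60 mm side across the tray.
- carton: Rigid brown cardboard carton with yellow tape, standing on the mat: 60 (its x) by 35 (its y) by 115 mm high. About 0.2 kg. Origin: centre of its underside. It fits the row only with its 60 mm side across the tray. Row total of the four: 58 + 58 + 40 + 35 = 191 mm of the bay's 194.
- screwdriver: Screwdriver lying on the mat in front of the robot, along its own x; leave it.
- spool: Steel-grey solder spool, 60 mm in diameter and 40 mm high, on the mat; leave it.
- flux: Small green flux bottle, 36 mm in diameter and 90 mm high, behind the tray; leave it.
Things that resemble listed ones, but are neither listed nor needed, are in the scene too. Leave any pink look-alike of the jar alone.

How it is judged:
By the outcome, as a careful person would: the job done as asked, in the order asked, and still so for the second after the job is handed in, with the robot touching nothing.
It also fails if it takes over 72 s, if anything falls off the work surface, if the arm or the gripper's body presses on something with over 40 N, if the wrist force passes 120 N, or if a joint passes its speed limit or range.

## Robot

A 6-joint arm with a two-finger parallel gripper is mounted at the origin on the work surface. World frame = base frame: x ahead of the robot, y to its left, z up, the work surface at z = 0. Lengths are in m, angles in rad, forces in N, time in s.
With the tool pointing down it reaches from about 0.3 to 0.775 m from the base axis. Payload 14.6 kg.
Tool frame: the origin (TCP) lies on the centre line of the jaws, within the pads' length; the fingertips stand 14 mm ahead of it and the grasp point (between the pads) lies 5 mm behind it; z points along the fingers, y is the line along which they close (so a half turn about z gives the same grasp; the last joint's range is limited). The gripper opens to 85 mm and grips with 20 to 120 N. Pads are 22 mm wide; open, the fingers measure 114 mm over their backs; the gripper's body (76 mm by 85 mm) begins 54 mm behind the grasp point. The pads swing forward as they close: fully open they stand 13 mm farther back than shut.
Start: joints at [1.195, 0.3, 1.521, -0, 1.321, -0.067], TCP at [0.167, 0.524, 0.245] pointing down, gripper open.
Joint ranges: [-3.03, 3.03], [-0.79, 2.21], [0.23, 2.52], [-1.04, 4.18], [0, 3.07], [-2.55, 2.55]. Speed limits (rad/s): [2.22, 2.22, 2.57, 3.14, 3.14, 3.14].

## Interface

Orientations are given as a rotation vector (axis times angle).
In Python, from station import robot gives the robot as it stands. The module is installed in compiled form; this text tells all that it offers.
- The arm moves only by the tool arm_command, never from a script. Its arguments are lists of equal length, an entry for each row: "slide": the shift along the tool's x, y, z in mm, a list of three; "yaw": the turn about the tool's z in rad; "jaw": the opening, from 0 (shut) to 1 (fully open). In form: {"slide": [[tx, ty, tz], ...], "yaw": [yaw, ...], "jaw": [jaw, ...]}. A call has 1 to 10 rows; each row is the pose to reach, as a shift and turn from the pose commanded when the call began, along the tool's axes at that moment; what a row does not reach only later rows make up. A row lasts 1/8 s, in which the tool goes at most 62.5 mm and 10.7 degrees, less where a joint would pass 70% of its speed; a pose out of reach is approached as far as the arm can. A call with a gripper value outside its range is refused whole. The fingers move at their own pace and stop on an object; the grip force is fixed at half the most. Time passes only in rows, so rows that repeat a pose let the fingers close. It gives the time, the measured TCP pose, the force, the opening and the grip force at its end, in the units of the state.
- robot.get_state(): the state, without advancing time (a new reading comes with each control period).
- robot.camera(name): name is "side" or "top"; returns the picture (384x512x3 uint8, red, green, blue); there is no depth.
- robot.calibration(name): a dict with "intrinsics" (3x3 intrinsics, pixels), "view" (4x4, takes a point from world to camera coordinates). Camera axes: x right, y down, z forward; pixel columns grow to the right and rows downward; lengths in m; the calibration is good to about 2 mm. A picture is of the moment at which its call begins. calibration takes no time and is no camera call.
- robot.job_done(): hands the job in; it is judged then, once.
The state is a dict: "clock": time; "joint_positions": joint angles; "dq": joint speeds; "joint_torque": joint torques, N m; "eef_pos": TCP position; "ee_rot": TCP orientation; "contact_force": force on the tool from outside, world axes, zero at the start; "ft_torque": the same for the moment, N m; "width": finger opening in m; "grasp_force": force on a finger pad.
Only numpy, scipy, OpenCV 4.12 (cv2) and the standard library are available. Lean on these libraries where they do the work, as an engineer would, in place of code of your own. Each camera call takes 0.05 s, during which the arm holds its last target. There are 200 camera calls.

## Working session

There is one attempt and no reset: what is moved stays moved. The work goes in short steps, Python scripts to look and compute and a tool call to move; the robot and the scene stay as the last step left them, time stands still between calls to the robot, and variables do not carry over. Pictures are saved under pics/ and viewed, at most 10 in all, crops included, and the job is handed in when it is done.

Besides the shell and the picture viewer there is one more tool, called after "Emit:" by a JSON object that holds its "api" and its "payload", one argument or row to a line. arm_command: Moves the arm, as the interface text tells. Its arguments: {"type":"object","properties":{"slide":{"type":"array","items":{"type":"array","items":{"type":"number"}}},"yaw":{"type":"array","items":{"type":"number"}},"jaw":{"type":"array","items":{"type":"number"}}},"required":["slide","yaw","jaw"]}

```bash
mkdir -p pics; python3 - <<'E'
from station import robot
import cv2,numpy as np
np.set_printoptions(precision=4,suppress=True)
s=robot.get_state();print(s)
for n in("side","top"):
    c=robot.calibration(n);print(n,c)
    im=robot.camera(n);cv2.imwrite(f"pics/{n}0.png",cv2.resize(im[:,:,::-1],(800,600),interpolation=cv2.INTER_CUBIC));cv2.imwrite(f"pics/{n}0raw.png",im[:,:,::-1])
E
```

```text
{'clock': 0.0, 'joint_positions': array([ 1.1954,  0.3005,  1.5216, -0.    ,  1.3207, -0.0666]), 'dq': array([ 0.0002, -0.0012, -0.0023, -0.0002,  0.0007,  0.0002]), 'joint_torque': array([  0.0001, -54.3498, -36.179 ,  -0.0001,   0.0041,  -0.    ]), 'eef_pos': array([0.1671, 0.5238, 0.2447]), 'ee_rot': array([-0.4831, -3.104 ,  0.0018]), 'contact_force': array([0.0415, 0.2726, 0.801 ]), 'ft_torque': array([0.0447, 0.0232, 0.0343]), 'grasp_force': 0.0, 'width': 0.08569071078341531}
side {'intrinsics': array([[439.7133,   0.    , 249.0375],
       [  0.    , 439.7133, 196.5469],
       [  0.    ,   0.    ,   1.    ]]), 'view': array([[ 0.7968, -0.6043,  0.0058, -0.4113],
       [-0.4563, -0.6078, -0.6499,  0.2673],
       [ 0.3962,  0.5152, -0.76  ,  0.8639],
       [ 0.    ,  0.    ,  0.    ,  1.    ]])}
top {'intrinsics': array([[394.1923,   0.    , 251.9792],
       [  0.    , 394.1923, 196.4961],
       [  0.    ,   0.    ,   1.    ]]), 'view': array([[ 0.0261, -0.9995,  0.0152, -0.0037],
       [-0.9905, -0.0279, -0.135 ,  0.5263],
       [ 0.1354, -0.0115, -0.9907,  0.9886],
       [ 0.    ,  0.    ,  0.    ,  1.    ]])}
```

View pics/side0.png

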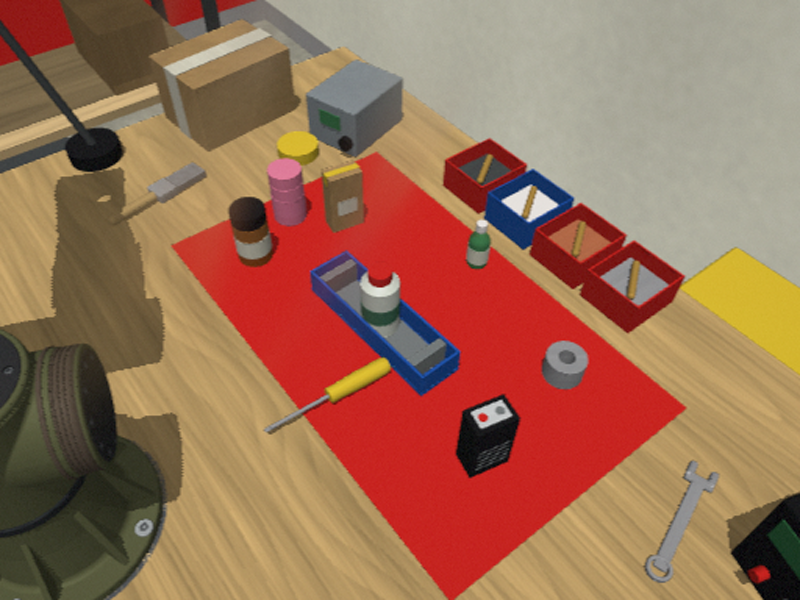

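View pics/top0.png

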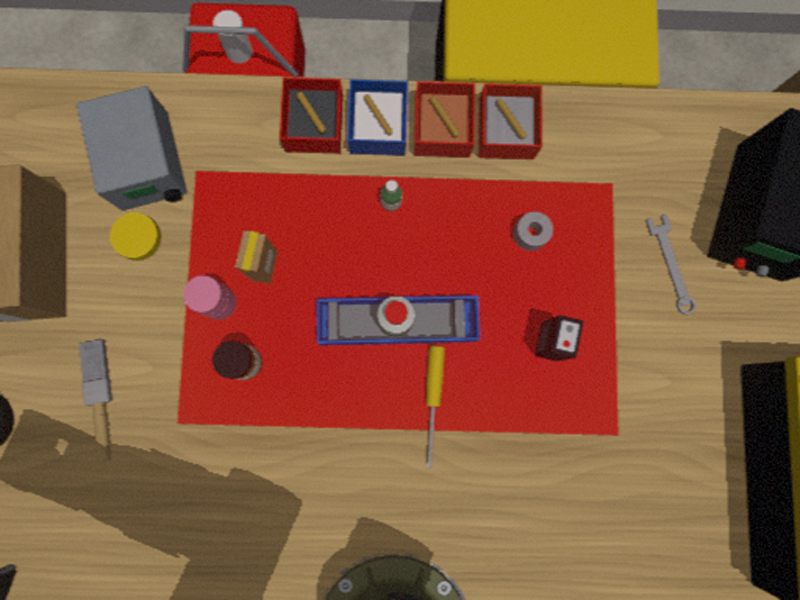

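The side view shows the amber jar at (250,230), the pink look-alike at (287,190), the carton at (342,197), the can at (380,300) and the brick at (487,437). In the top view these are at (235,360), (205,295), (255,255), (395,315) and (560,338). The tray spans (317..480, 297..343). The brown-lidded amber jar with the paper label is the one meant, because the other one is pink. I'll take enlarged crops to confirm this and to read pixels.

```bash
python3 - <<'E'
import cv2
t=cv2.imread("pics/top0raw.png");s=cv2.imread("pics/side0raw.png")
def crop(im,x,y,w,h,k,n,g):
    c=cv2.resize(im[y:y+h,x:x+w],None,fx=k,fy=k,interpolation=cv2.INTER_CUBIC)
    for i in range(0,w,g): cv2.line(c,(i*k,0),(i*k,6),(255,255,0),1);cv2.putText(c,str(x+i),(i*k,16),0,.35,(255,255,0),1)
    for j in range(0,h,g): cv2.line(c,(0,j*k),(6,j*k),(255,255,0),1);cv2.putText(c,str(y+j),(8,j*k+4),0,.35,(255,255,0),1)
    cv2.imwrite(n,c)
crop(t,110,140,270,100,3,"pics/a.png",10) if 0 else None
# top: left half and right half stacked
crop(t,115,140,100,110,6,"pics/tl.png",10)
crop(t,195,180,133,50,6,"pics/tm.png",10)
crop(t,330,190,60,50,6,"pics/tr.png",10)
import numpy as np
def pad(c,w,h): 
    o=np.zeros((h,w,3),np.uint8);o[:min(h,c.shape[0]),:min(w,c.shape[1])]=c[:h,:w];return o
crop(t,115,140,70,100,6,"pics/tl.png",10)
L=cv2.imread("pics/tl.png");R=cv2.imread("pics/tr.png");
cv2.imwrite("pics/t_lr.png",np.hstack([pad(L,420,600),pad(R,380,600)]))
crop(s,140,95,98,80,8,"pics/s_l.png",10)
crop(s,195,155,104,100,6,"pics/s_m.png",10)
crop(s,285,248,50,62,6,"pics/s_r.png",10)
crop(s,195,155,104,100,5,"pics/s_m.png",10)
crop(s,285,248,54,62,5,"pics/s_r.png",10)
cv2.imwrite("pics/s_mr.png",np.hstack([pad(cv2.imread("pics/s_m.png"),520,500),pad(cv2.imread("pics/s_r.png"),270,500)]))
E
```

```text
(no output)
```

View pics/t_lr.png

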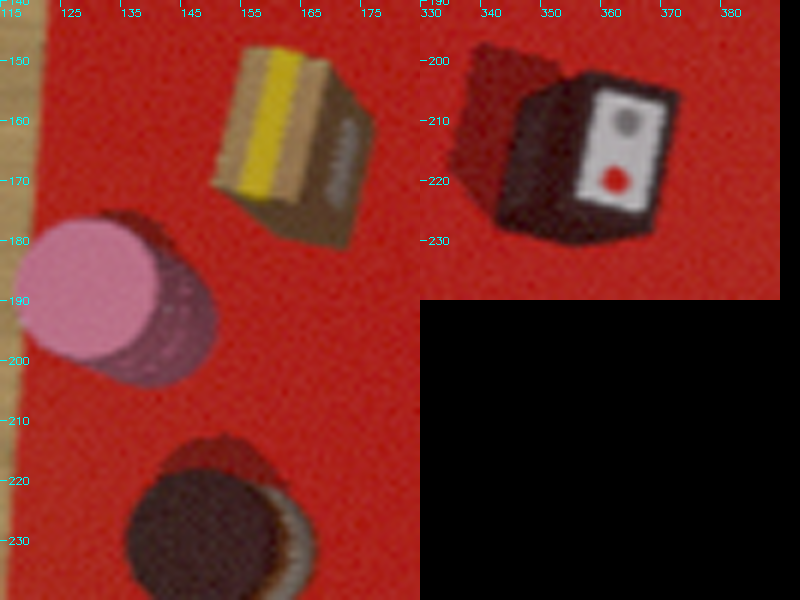

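View pics/tm.png

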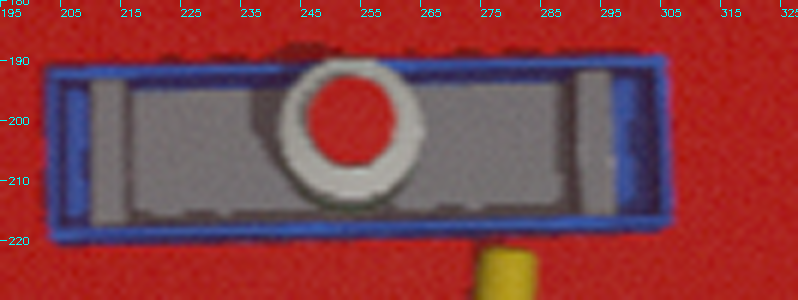

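View pics/s_l.png

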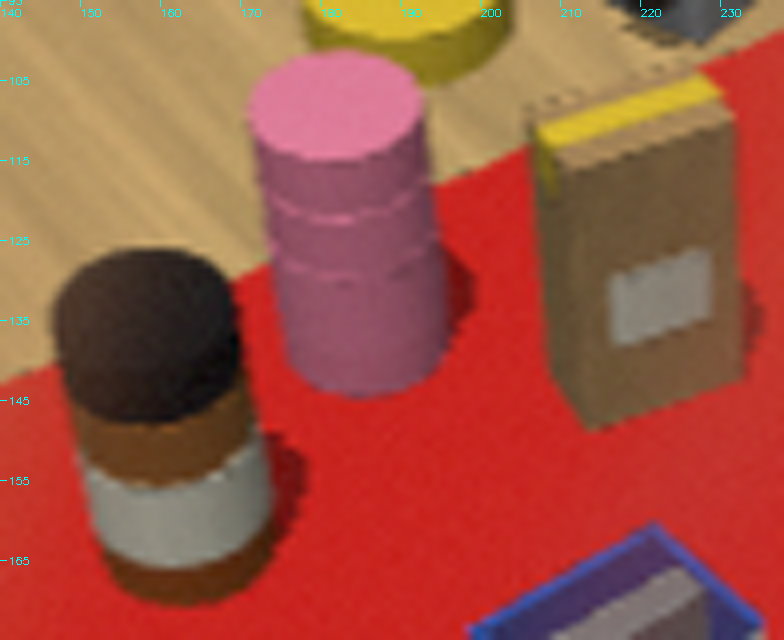

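View pics/s_mr.png

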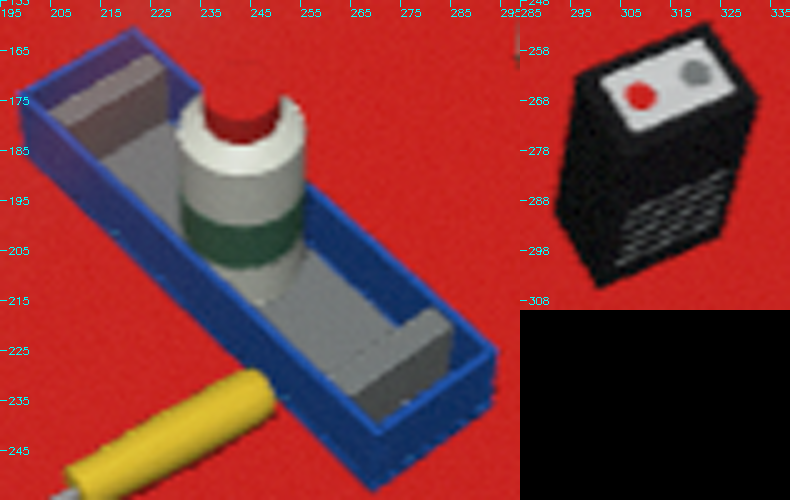

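The crop confirms the amber jar: dark lid, paper label, lid centre at top raw (149,231). The pink one at (128,188) stays put. Next I'll fit poses to the points read from both views, with heights left free as a check.

```bash
cat > h.py <<'E'
import numpy as np
from scipy.optimize import least_squares
from station import robot
np.set_printoptions(precision=4,suppress=True)
C={n:robot.calibration(n) for n in("side","top")}
def proj(n,P):
    P=np.atleast_2d(P);c=C[n];p=P@c["view"][:3,:3].T+c["view"][:3,3];p=p@c["intrinsics"].T;return p[:,:2]/p[:,2:]
def raw(px,x0,y0,k): return (np.array(px,float)+.5)/k-.5+[x0,y0]
def box(x,y,a,z,lx,ly): # 4 corners (+,+),(+,-),(-,-),(-,+)
    q=np.array([[1,1],[1,-1],[-1,-1],[-1,1]])*[lx/2,ly/2];c,s=np.cos(a),np.sin(a)
    return np.c_[q@np.array([[c,s],[-s,c]])+[x,y],np.full(4,z)]
def circ(x,y,r,z):
    t=np.linspace(0,2*np.pi,180);return np.c_[x+r*np.cos(t),y+r*np.sin(t),np.full(180,z)]
E
cat > fit.py <<'E'
from h import *
Tl=lambda *p:raw(p,115,140,6); Tr=lambda *p:raw(p,330-70,190,6); Tm=lambda *p:raw(p,195,180,6)
Sl=lambda *p:raw(p,140,95,8); Sm=lambda *p:raw(p,195,155,5); Sr=lambda *p:raw(p,285-104,248,5)
def rep(n,r,m): print(n,r.x,"rms px",np.sqrt(np.mean(r.fun**2)),"per",np.round(r.fun,1))
# carton: order (+,+),(+,-),(-,-),(-,+)  top view TL,TR,BR,BL
def fc(p):
    x,y,a,z=p;b=box(x,y,a,z,.060,.035);g=box(x,y,a,.003,.060,.035)
    return np.r_[(proj("top",b)-Tl((245,47),(330,62),(298,203),(211,185))).ravel(),
     (proj("side",b)[[0,1,2,3]]-Sl((707,72),(735,122),(560,168),(533,113))).ravel() , (proj("side",g)[[1,2]]-Sl((745,377),(593,430))).ravel()]
rep("carton",least_squares(fc,[.5,.2,0,.118]),0)
def fb(p):
    x,y,a,z=p;b=box(x,y,a,z,.060,.040);g=box(x,y,a,.003,.060,.040)
    return np.r_[(proj("top",b)[[0,1,2]]-Tr((588,70),(680,92),(652,235))).ravel(),
      (proj("top",b).mean(0)-Tr((622,151))[0]),(proj("side",b).mean(0)-Sr((669.5,86))[0]),
     (proj("side",b)[[0,1,3]]-Sr((707,23),(758,97),(577,75))).ravel() , (proj("side",g)[[1,2,3]]-Sr((720,235),(600,288),(556,210))).ravel()]
rep("brick",least_squares(fb,[.4,-.2,0,.113]),0)
def ext(n,c): q=proj(n,c);return np.r_[q.min(0),q.max(0)]
def fj(p):
    x,y,z=p;t=ext("top",circ(x,y,.029,z));s=ext("side",circ(x,y,.029,z));g=ext("side",circ(x,y,.029,.003))
    a=Tl((125,467))[0];b=Tl((280,0))[0];c=Sl((53,248),(243,606))
    return [t[0]-a[0],t[1]-a[1],t[2]-b[0],s[0]-c[0,0],s[1]-c[0,1],s[2]-c[1,0],g[3]-c[1,1]]
rep("jar",least_squares(fj,[.4,.2,.108]),0)
def fk(p):
    x,y,z=p;t=ext("top",circ(x,y,.018,z));b=ext("top",circ(x,y,.029,z-.025));s=ext("side",circ(x,y,.029,z-.025));k=ext("side",circ(x,y,.018,z))
    a=Tm((305,76),(396,166));d=Tm((280,58),(424,205));c=Sm((177,0),(306,0));e=Sm((203,0),(280,0))
    return np.r_[t-a.ravel(),b[:3]-d.ravel()[:3],s[0]-c[0,0],s[2]-c[1,0],k[0]-e[0,0],k[2]-e[1,0]]
rep("can",least_squares(fk,[.4,0,.128]),0)
# tray rim; (+,+)=TL (+,-)=TR (-,-)=BR (-,+)=BL
def ft(p):
    x,y,a,z,o=p;b=box(x,y,a,z,.074,.267)
    c,s=np.cos(a),np.sin(a);f=lambda u,v:[x+c*u-s*v,y+s*u+c*v,z-.002]
    top=Tm((126,153),(577,145));q=proj("top",[f(0,o+.097),f(0,o-.097)])
    return np.r_[(proj("top",b)-Tm((47,67),(665,56),(671,228),(53,243))).ravel(),
     (proj("side",b)-Sm((135,30),(496,350),(375,435),(20,93))).ravel(),(q-top)[:,0]]
rep("tray x y yaw z bayoff",least_squares(ft,[.4,0,0,.048,0]),0)
E
python3 fit.py
```

```text
carton [ 0.5978  0.2374 -0.1999  0.1154] rms px 0.6965142298177501 per [ 0.2 -0.7  0.  -0.  -0.9  0.2 -0.6 -0.1 -1.1 -1.   0.8  0.4  1.2  1.1
 -0.6  0.1  0.5  0.9 -0.5  0.7]
brick [ 0.479  -0.254  -0.2165  0.1124] rms px 0.6204343924268758 per [-0.9 -0.5  0.  -0.2 -0.3  0.2 -1.   0.1 -0.2  0.2  0.5 -0.9  1.2  0.5
 -0.5 -0.3  0.9  0.5 -0.3  1.  -0.8  0.6]
jar [0.43   0.2569 0.1085] rms px 0.7091602066411641 per [ 0.1 -0.  -1.2  0.4  0.2  0.4  1.3]
can [0.5051 0.0087 0.1333] rms px 0.2607737408611074 per [ 0.1 -0.   0.3  0.2 -0.3 -0.  -0.2  0.   0.1 -0.5  0.5]
tray x y yaw z bayoff [0.5045 0.0047 0.047  0.0478 0.0023] rms px 0.6064949024028006 per [-0.5  0.2  0.2  0.2  0.3  0.1 -1.4 -0.3  0.1 -0.8  1.1  0.4  0.4  1.
 -0.8  0.1 -0.2  0.2]
```

Every fit agrees with the given heights to within about 5 mm. Next I'll write the move helper and go over the can.

```bash
cat > go.py <<'E'
# go.py x y z psi ... : slide(mm)/yaw from the measured pose to each target; 't' u v z dpsi for tray coordinates
import sys,json;from h import *
from scipy.spatial.transform import Rotation as R
TX,TY,TA=json.load(open("tray.json"))
s=robot.get_state();M=R.from_rotvec(s["ee_rot"]).as_matrix();p=s["eef_pos"]
psi=np.arctan2(M[1,1],M[0,1]);c,n=np.cos(TA),np.sin(TA);d=p[:2]-[TX,TY]
print("clock",s["clock"],"tcp",p,"psi",psi,"tray uv mm",np.round([(c*d[0]+n*d[1])*1e3,(-n*d[0]+c*d[1])*1e3],1),"w",s["width"],"F",s["contact_force"],"q6",s["joint_positions"][5],"z tilt",M[:,2])
a=sys.argv[1:]
while a:
    if a[0]=="t":
        u,v,z,dp=map(float,a[1:5]);a=a[5:];T=np.array([TX+c*u-n*v,TY+n*u+c*v,z]);ps=TA+dp
    else: *T,ps=map(float,a[:4]);a=a[4:]
    print("target",np.round(T,4),"slide",np.round(M.T@(np.array(T)-p)*1e3,1),"yaw",round(-(ps-psi),4))
E
echo '[0.5045,0.0047,0.047]' > tray.json
python3 go.py .505 .0087 .2447 .047 .505 .0087 .086 .047
```

```text
clock 0.1 tcp [0.1671 0.5238 0.2448] psi 1.2620219171490055 tray uv mm [-312.7  534.4] w 0.08529247212144647 F [-0.4045 -0.6229  0.6972] q6 -0.06661195745073326 z tilt [-0.0004 -0.001  -1.    ]
target [0.505  0.0087 0.2447] slide [-478.5 -388.1    0.4] yaw 1.215
target [0.505  0.0087 0.086 ] slide [-478.5 -387.9  159.1] yaw 1.215
```

Emit:
{"api": "arm_command", "payload": {
  "slide": [
    [-478.5, -388, 0],
    [-478.5, -388, 0],
    [-478.5, -388, 0],
    [-478.5, -388, 0],
    [-478.5, -388, 0],
    [-478.5, -388, 0],
    [-478.5, -388, 0],
    [-478.5, -388, 0],
    [-478.5, -388, 0],
    [-478.5, -388, 0]
  ],
  "yaw": [1.215, 1.215, 1.215, 1.215, 1.215, 1.215, 1.215, 1.215, 1.215, 1.215],
  "jaw": [1, 1, 1, 1, 1, 1, 1, 1, 1, 1]
}}

```text
clock: 1.35
eef_pos: [0.5059, 0.0067, 0.2451]
ee_rot: [-2.169, -2.272, 0.0]
contact_force: [0.1, 1.1, 0.6]
width: 0.0852
grasp_force: 0.0
```

```bash
python3 go.py .505 .0087 .086 .047
```

```text
clock 1.35 tcp [0.5059 0.0067 0.2451] psi 0.04617965444392585 tray uv mm [1.5 2. ] w 0.08522703539279293 F [0.1393 1.0661 0.6094] q6 -0.10530433180053306 z tilt [-0.0003  0.     -1.    ]
target [0.505  0.0087 0.086 ] slide [  2.   -0.7 159.1] yaw -0.0008
```

Emit:
{"api": "arm_command", "payload": {
  "slide": [
    [0, 0, 60],
    [0, 0, 120],
    [0, 0, 159],
    [0, 0, 159],
    [0, 0, 159],
    [0, 0, 159],
    [0, 0, 159],
    [0, 0, 159],
    [0, 0, 159],
    [0, 0, 159]
  ],
  "yaw": [0, 0, 0, 0, 0, 0, 0, 0, 0, 0],
  "jaw": [1, 1, 1, 1, 0, 0, 0, 0, 0, 0]
}}

```text
clock: 2.6
eef_pos: [0.5062, 0.0089, 0.0886]
ee_rot: [2.167, 2.271, 0.004]
contact_force: [-0.2, -0.5, 7.4]
width: 0.0563
grasp_force: 62.6
```

```bash
python3 go.py
```

```text
clock 2.6 tcp [0.5062 0.0089 0.0886] psi 0.04701973158463654 tray uv mm [1.9 4.1] w 0.05627476534459743 F [-0.216  -0.5046  7.4426] q6 -0.10183934025963563 z tilt [ 0.0038 -0.0002 -1.    ]
```

Emit:
{"api": "arm_command", "payload": {
  "slide": [
    [0, 0, -4],
    [20, -1, -4],
    [40, -2, -4],
    [56, -2, -4],
    [58, -2, -4],
    [58, -2, -4],
    [58, -2, -4]
  ],
  "yaw": [0, 0, 0, 0, 0, 0, 0],
  "jaw": [0, 0, 0, 0, 0, 0, 0]
}}

```text
clock: 3.48
eef_pos: [0.5005, 0.0663, 0.0903]
ee_rot: [2.169, 2.272, -0.0]
contact_force: [0.1, -0.1, -3.4]
width: 0.0563
grasp_force: 64.2
```

```bash
python3 go.py
```

```text
clock 3.475 tcp [0.5005 0.0663 0.0903] psi 0.046465485173032006 tray uv mm [-1.1 61.7] w 0.056299253137456325 F [ 0.0543 -0.1363 -3.3858] q6 0.012695882994369596 z tilt [ 0.     -0.0001 -1.    ]
```

Emit:
{"api": "arm_command", "payload": {
  "slide": [
    [4, 0, 0],
    [8, 0, 0],
    [10, 0, 0],
    [11, 0, 0],
    [11, 0, 0],
    [11, 0, 0]
  ],
  "yaw": [0, 0, 0, 0, 0, 0],
  "jaw": [0, 0, 0, 0, 0, 0]
}}

```text
clock: 4.22
eef_pos: [0.5, 0.0768, 0.0906]
ee_rot: [2.167, 2.272, -0.002]
contact_force: [-1.1, -10.4, 1.9]
width: 0.0563
grasp_force: 64.6
```

```bash
python3 go.py
```

```text
clock 4.225 tcp [0.5    0.0768 0.0906] psi 0.047239076504714844 tray uv mm [-1.1 72.2] w 0.05627385292016713 F [ -1.0687 -10.4361   1.9393] q6 0.03491487595152618 z tilt [ 0.0002 -0.0019 -1.    ]
```

Emit:
{"api": "arm_command", "payload": {
  "slide": [
    [-1, 0, 0],
    [-1, 0, 0],
    [-1, 0, 0]
  ],
  "yaw": [0, 0, 0],
  "jaw": [0, 0, 0]
}}

```text
clock: 4.6
eef_pos: [0.5, 0.0762, 0.0904]
ee_rot: [2.168, 2.273, -0.001]
contact_force: [0.3, -6.8, -2.5]
width: 0.0563
grasp_force: 64.4
```

Emit:
{"api": "arm_command", "payload": {
  "slide": [
    [-2, 1.5, 0],
    [-2, 3, 0],
    [-2, 4, 0],
    [-2, 4, 0],
    [-2, 4, 0]
  ],
  "yaw": [0, 0, 0, 0, 0],
  "jaw": [0, 0, 0, 0, 0]
}}

```text
clock: 5.22
eef_pos: [0.504, 0.075, 0.0903]
ee_rot: [-2.168, -2.273, 0.0]
contact_force: [0.8, -0.1, -3.0]
width: 0.0561
grasp_force: 64.3
```

Emit:
{"api": "arm_command", "payload": {
  "slide": [
    [0, -3, 0],
    [0, -5, 0],
    [0, -6, 0],
    [0, -6, 0],
    [0, -6, 0]
  ],
  "yaw": [0, 0, 0, 0, 0],
  "jaw": [0, 0, 0, 0, 0]
}}

```text
clock: 5.85
eef_pos: [0.4988, 0.0747, 0.0906]
ee_rot: [2.167, 2.272, 0.003]
contact_force: [6.1, 0.4, -6.5]
width: 0.0559
grasp_force: 65.2
```

```bash
python3 go.py
```

```text
clock 5.85 tcp [0.4988 0.0747 0.0906] psi 0.04698948034066858 tray uv mm [-2.4 70.2] w 0.055941914989515576 F [ 6.0884  0.3618 -6.4788] q6 0.029049092467705918 z tilt [ 0.0025  0.0002 -1.    ]
```

Emit:
{"api": "arm_command", "payload": {
  "slide": [
    [0, 4, 0],
    [0, 7, 0],
    [0, 7.5, 0],
    [0, 7.5, 0],
    [0, 7.5, 0]
  ],
  "yaw": [0, 0, 0, 0, 0],
  "jaw": [0, 0, 0, 0, 0]
}}

```text
clock: 6.48
eef_pos: [0.5051, 0.075, 0.09]
ee_rot: [-2.168, -2.273, 0.001]
contact_force: [-4.6, -0.3, -2.8]
width: 0.0564
grasp_force: 65.6
```

```bash
python3 go.py
```

```text
clock 6.475 tcp [0.5051 0.075  0.09  ] psi 0.04700046512398001 tray uv mm [ 3.9 70.2] w 0.05639779406751131 F [-4.6471 -0.2952 -2.7757] q6 0.02865481409138427 z tilt [-0.0011 -0.0001 -1.    ]
```

Emit:
{"api": "arm_command", "payload": {
  "slide": [
    [0, -3.2, 0],
    [1, -3.2, 0],
    [1, -3.2, 2],
    [1, -3.2, 3],
    [1, -3.2, 3],
    [1, -3.2, 3]
  ],
  "yaw": [0, 0, 0, 0, 0, 0],
  "jaw": [0, 0, 0, 0, 0, 0]
}}

```text
clock: 7.22
eef_pos: [0.5029, 0.0755, 0.0886]
ee_rot: [2.167, 2.272, 0.001]
contact_force: [-6.1, -6.4, 16.0]
width: 0.0564
grasp_force: 67.4
```

```bash
echo '[0.5053,0.0047,0.047]' > tray.json; python3 go.py .43 .2569 .21 .047 .43 .2569 .081 .047
```

```text
clock 7.225 tcp [0.5029 0.0755 0.0886] psi 0.047100895326017314 tray uv mm [ 0.9 70.8] w 0.056400594168798335 F [-6.0812 -6.3779 15.9563] q6 0.030647841060779543 z tilt [ 0.0016 -0.0006 -1.    ]
target [0.43   0.2569 0.21  ] slide [ 184.6  -64.  -121.6] yaw 0.0001
target [0.43   0.2569 0.081 ] slide [184.7 -64.2   7.4] yaw 0.0001
```

Emit:
{"api": "arm_command", "payload": {
  "slide": [
    [0, 0, 0],
    [0, 0, 0],
    [0, 0, -60],
    [0, 0, -120],
    [60, -21, -122],
    [120, -42, -122],
    [184.6, -64, -122],
    [184.6, -64, -122],
    [184.6, -64, -122]
  ],
  "yaw": [0, 0, 0, 0, 0, 0, 0, 0, 0],
  "jaw": [1, 1, 1, 1, 1, 1, 1, 1, 1]
}}

```text
clock: 8.35
eef_pos: [0.4296, 0.2574, 0.2091]
ee_rot: [2.167, 2.274, -0.0]
contact_force: [-0.3, -0.5, -0.6]
width: 0.0853
grasp_force: 0.0
```

```bash
python3 go.py .43 .2569 .081 .047; python3 - <<'E'
from station import robot
import cv2
im=robot.camera("side");cv2.imwrite("pics/s1.png",cv2.resize(im[90:260,130:360,::-1],None,fx=3,fy=3,interpolation=2))
E
```

```text
clock 8.35 tcp [0.4296 0.2574 0.2091] psi 0.0481675857609368 tray uv mm [-63.7 256. ] w 0.08527044113895758 F [-0.2797 -0.4896 -0.6031] q6 0.4185059338698181 z tilt [-0.     -0.0001 -1.    ]
target [0.43   0.2569 0.081 ] slide [ -0.5   0.4 128.1] yaw 0.0012
```

View pics/s1.png

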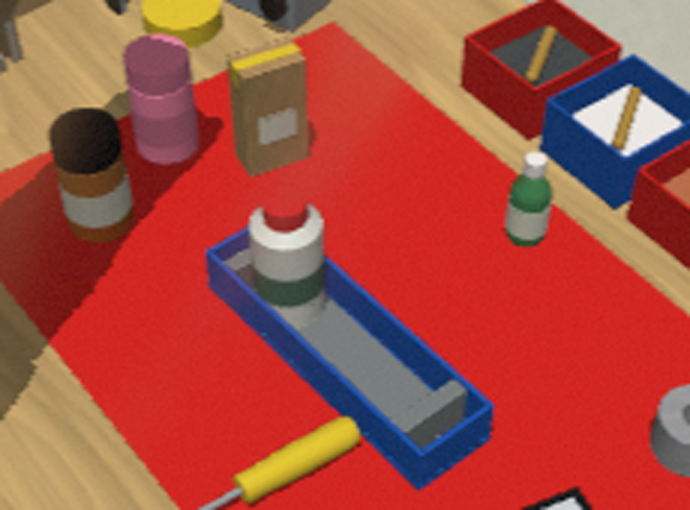

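The can stands upright at (287,260) in the crop, against the far end block. Next is the jar.

Emit:
{"api": "arm_command", "payload": {
  "slide": [
    [0, 0, 60],
    [0, 0, 115],
    [0, 0, 128],
    [0, 0, 128],
    [0, 0, 128],
    [0, 0, 128],
    [0, 0, 128],
    [0, 0, 126],
    [0, 0, 66],
    [0, 0, 6]
  ],
  "yaw": [0, 0, 0, 0, 0, 0, 0, 0, 0, 0],
  "jaw": [1, 1, 1, 0, 0, 0, 0, 0, 0, 0]
}}

```text
clock: 9.65
eef_pos: [0.4292, 0.257, 0.2051]
ee_rot: [-2.168, -2.273, 0.001]
contact_force: [0.6, 0.4, -3.7]
width: 0.0567
grasp_force: 66.8
```

```bash
python3 go.py t 0 .009 .235 0 t 0 .009 .100 0 t 0 .009 .086 0
```

```text
clock 9.65 tcp [0.4292 0.257  0.2051] psi 0.047090577893905645 tray uv mm [-64.1 255.6] w 0.05666074388492895 F [ 0.5526  0.4058 -3.7038] q6 0.4192157699462404 z tilt [-0.0009 -0.0004 -1.    ]
target [0.5049 0.0137 0.235 ] slide [-246.7   64.1  -29.9] yaw 0.0001
target [0.5049 0.0137 0.1   ] slide [-246.6   64.2  105.1] yaw 0.0001
target [0.5049 0.0137 0.086 ] slide [-246.6   64.2  119.1] yaw 0.0001
```

Emit:
{"api": "arm_command", "payload": {
  "slide": [
    [0, 0, -32],
    [-60, 16, -32],
    [-120, 32, -32],
    [-180, 48, -32],
    [-240, 64, -32],
    [-249, 64, -32],
    [-249, 64, -32],
    [-249, 64, 25],
    [-249, 64, 80],
    [-249, 64, 108]
  ],
  "yaw": [0, 0, 0, 0, 0, 0, 0, 0, 0, 0],
  "jaw": [0, 0, 0, 0, 0, 0, 0, 0, 0, 0]
}}

```text
clock: 10.9
eef_pos: [0.5041, 0.0132, 0.093]
ee_rot: [-2.165, -2.274, 0.002]
contact_force: [-1.0, -0.4, -3.0]
width: 0.0566
grasp_force: 67.3
```

Emit:
{"api": "arm_command", "payload": {
  "slide": [
    [0, 0, 4],
    [0, 0, 6],
    [0, 0, 6],
    [0, 0, 6]
  ],
  "yaw": [0, 0, 0, 0],
  "jaw": [0, 0, 0, 0]
}}

```text
clock: 11.4
eef_pos: [0.5056, 0.0116, 0.0902]
ee_rot: [2.168, 2.272, 0.002]
contact_force: [-0.4, 0.7, -3.8]
width: 0.0567
grasp_force: 67.0
```

```bash
python3 go.py t 0 .0125 .086 0
```

```text
clock 11.4 tcp [0.5056 0.0116 0.0902] psi 0.04703969168735899 tray uv mm [0.7 6.9] w 0.056658951988987606 F [-0.4476  0.728  -3.7611] q6 -0.09655652656239468 z tilt [ 0.0015 -0.0001 -1.    ]
target [0.5047 0.0172 0.086 ] slide [ 5.6 -0.7  4.2] yaw 0.0
```

Emit:
{"api": "arm_command", "payload": {
  "slide": [
    [3, -0.5, 0],
    [5, -0.5, 0],
    [6, -0.5, 0],
    [6, -0.5, 0],
    [6, -0.5, 0]
  ],
  "yaw": [0, 0, 0, 0, 0],
  "jaw": [0, 0, 0, 0, 0]
}}

```text
clock: 12.02
eef_pos: [0.505, 0.0166, 0.0898]
ee_rot: [2.167, 2.271, -0.0]
contact_force: [1.7, -10.0, 0.1]
width: 0.0571
grasp_force: 67.5
```

```bash
python3 go.py
```

```text
clock 12.025 tcp [0.505  0.0166 0.0898] psi 0.04682293240139895 tray uv mm [ 0.3 11.9] w 0.057078456927186896 F [  1.6754 -10.0359   0.0848] q6 -0.08468573578215524 z tilt [ 0.0015 -0.0015 -1.    ]
```

Emit:
{"api": "arm_command", "payload": {
  "slide": [
    [-0.7, 0, 0],
    [-0.7, 0, 2],
    [-0.7, 0, 4],
    [-0.7, 0, 4],
    [-0.7, 0, 4]
  ],
  "yaw": [0, 0, 0, 0, 0],
  "jaw": [0, 0, 0, 0, 0]
}}

```text
clock: 12.65
eef_pos: [0.5052, 0.0159, 0.0885]
ee_rot: [2.166, 2.271, 0.0]
contact_force: [-17.3, -11.9, 41.0]
width: 0.0573
grasp_force: 72.0
```

```bash
python3 go.py
```

```text
clock 12.65 tcp [0.5052 0.0159 0.0885] psi 0.047423771936033615 tray uv mm [ 0.4 11.2] w 0.057276051431888485 F [-17.2761 -11.9038  40.9591] q6 -0.08639459955010531 z tilt [ 0.0022 -0.0019 -1.    ]
```

Emit:
{"api": "arm_command", "payload": {
  "slide": [
    [0, 0, -2.5],
    [0, 0, -2.5],
    [0, 0, -2.5],
    [0, 0, -2.5],
    [0, 0, -60],
    [0, 0, -120]
  ],
  "yaw": [0, 0, 0, 0, 0, 0],
  "jaw": [0, 1, 1, 1, 1, 0.8]
}}

```text
clock: 13.4
eef_pos: [0.5041, 0.0169, 0.2063]
ee_rot: [-2.167, -2.272, 0.002]
contact_force: [1.3, -0.7, 0.0]
width: 0.0697
grasp_force: 0.0
```

```bash
cat > pink.py <<'E'
from h import *
Tl=lambda *p:raw(p,115,140,6);Sl=lambda *p:raw(p,140,95,8)
def ext(n,c): q=proj(n,c);return np.r_[q.min(0),q.max(0)]
def f(p):
    x,y,z,r=p;t=ext("top",circ(x,y,r,z));s=ext("side",circ(x,y,r,z));g=ext("side",circ(x,y,r,.003))
    return np.r_[t-Tl((17,217),(158,360)).ravel(),s[:3]-Sl((249,51),(425,0)).ravel()[:3],g[3]-Sl((0,397))[0,1]]
r=least_squares(f,[.53,.29,.108,.029]);print("pink",r.x,np.round(r.fun,1))
x,y=r.x[:2];c,s=np.cos(-.2),np.sin(-.2);d=np.array([x-.5978,y-.2374]);print("in carton frame mm",np.array([c*d[0]+s*d[1],-s*d[0]+c*d[1]])*1e3)
E
python3 pink.py; python3 go.py .5978 .2374 .235 -.2 .5978 .2374 .081 -.2
```

```text
pink [0.5294 0.3087 0.108  0.0285] [-0.5  0.3 -0.2 -0.2  0.4  0.2  0.2  0.8]
in carton frame mm [-81.1699  56.2739]
clock 13.4 tcp [0.5041 0.0169 0.2063] psi 0.04718085805121901 tray uv mm [-0.6 12.3] w 0.06973236640742689 F [ 1.323  -0.6671  0.0345] q6 -0.08630969260941834 z tilt [-0.0018  0.0002 -1.    ]
target [0.5978 0.2374 0.235 ] slide [215.8 103.9 -28.8] yaw 0.2472
target [0.5978 0.2374 0.081 ] slide [215.8 104.2 125.2] yaw 0.2472
```

Emit:
{"api": "arm_command", "payload": {
  "slide": [
    [54, 26, 0],
    [108, 52, 0],
    [162, 78, 0],
    [216, 104, 0],
    [216, 104, 0],
    [216, 104, 0],
    [216, 104, 0]
  ],
  "yaw": [0.1, 0.247, 0.247, 0.247, 0.247, 0.247, 0.247],
  "jaw": [1, 1, 1, 1, 1, 1, 1]
}}

```text
clock: 14.28
eef_pos: [0.5982, 0.2364, 0.2056]
ee_rot: [2.433, 1.987, 0.0]
contact_force: [0.6, -0.3, 0.5]
width: 0.0854
grasp_force: 0.0
```

```bash
python3 go.py .5978 .2374 .082 -.2
```

```text
clock 14.275 tcp [0.5982 0.2364 0.2056] psi -0.2011287096968192 tray uv mm [103.7 227.1] w 0.08539663062447661 F [ 0.5578 -0.2736  0.4729] q6 0.5206259101917475 z tilt [ 0.0002 -0.     -1.    ]
target [0.5978 0.2374 0.082 ] slide [  0.9  -0.6 123.6] yaw -0.0011
```

Emit:
{"api": "arm_command", "payload": {
  "slide": [
    [0, 0, 60],
    [0.5, 0, 115],
    [0.5, 0, 123.5],
    [0.5, 0, 123.5],
    [0.5, 0, 123.5],
    [0.5, 0, 123.5],
    [0.5, 0, 123.5],
    [0.5, 0, 120],
    [0.5, 0, 60],
    [0.5, 0, -27]
  ],
  "yaw": [0, 0, 0, 0, 0, 0, 0, 0, 0, 0],
  "jaw": [1, 1, 1, 0, 0, 0, 0, 0, 0, 0]
}}

```text
clock: 15.52
eef_pos: [0.598, 0.2378, 0.2096]
ee_rot: [-2.432, -1.988, 0.001]
contact_force: [0.2, 0.2, -1.9]
width: 0.0596
grasp_force: 66.4
```

```bash
python3 go.py t 0 -.042 .235 0 t 0 -.042 .091 0
```

```text
clock 15.525 tcp [0.598  0.2378 0.2096] psi -0.2000109653958223 tray uv mm [103.5 228.5] w 0.059601553729047886 F [ 0.2422  0.1514 -1.9238] q6 0.5215610431959222 z tilt [-0.0009 -0.0003 -1.    ]
target [ 0.5073 -0.0373  0.235 ] slide [-287.6  -34.3  -25.3] yaw -0.247
target [ 0.5073 -0.0373  0.091 ] slide [-287.5  -34.2  118.7] yaw -0.247
```

Emit:
{"api": "arm_command", "payload": {
  "slide": [
    [-50, -6, -5],
    [-110, -13, -5],
    [-170, -20, -5],
    [-230, -27, -5],
    [-287.5, -34, -5],
    [-287.5, -34, -5],
    [-287.5, -34, -5],
    [-287.5, -34, -5],
    [-287.5, -34, 50],
    [-287.5, -34, 95]
  ],
  "yaw": [-0.1, -0.247, -0.247, -0.247, -0.247, -0.247, -0.247, -0.247, -0.247, -0.247],
  "jaw": [0, 0, 0, 0, 0, 0, 0, 0, 0, 0]
}}

```text
clock: 16.77
eef_pos: [0.5079, -0.036, 0.1113]
ee_rot: [2.167, 2.275, 0.0]
contact_force: [0.3, -0.0, -2.3]
width: 0.0594
grasp_force: 66.7
```

```bash
python3 go.py t 0 -.042 .092 0; python3 - <<'E'
from station import robot
import cv2,numpy as np
a=robot.camera("top");b=robot.camera("side")
a=cv2.resize(a[170:235,190:320,::-1],None,fx=4,fy=4,interpolation=2);b=cv2.resize(b[120:260,180:310,::-1],None,fx=4,fy=4,interpolation=2)[:560]
cv2.imwrite("pics/s2.png",b);cv2.imwrite("pics/t2.png",a)
E
```

```text
clock 16.775 tcp [ 0.5079 -0.036   0.1113] psi 0.04867700891231776 tray uv mm [  0.7 -40.8] w 0.05938037470477811 F [ 0.2832 -0.0304 -2.3063] q6 -0.19147929013751724 z tilt [ 0.0001  0.     -1.    ]
target [ 0.5073 -0.0373  0.092 ] slide [-1.2 -0.7 19.3] yaw 0.0017
```

Emit:
{"api": "arm_command", "payload": {
  "slide": [
    [0, -0.3, 8],
    [0, -0.3, 16],
    [0, -0.3, 22],
    [0, -0.3, 22],
    [0, -0.3, 22]
  ],
  "yaw": [0, 0, 0, 0, 0],
  "jaw": [0, 0, 0, 0, 0]
}}

```text
clock: 17.5
eef_pos: [0.5077, -0.0371, 0.091]
ee_rot: [2.168, 2.273, 0.0]
contact_force: [-0.3, 0.0, -2.4]
width: 0.0593
grasp_force: 68.6
```

```bash
python3 go.py
```

```text
clock 17.5 tcp [ 0.5077 -0.0371  0.091 ] psi 0.04701374637911912 tray uv mm [  0.5 -41.9] w 0.05933896852867712 F [-0.2749  0.0366 -2.409 ] q6 -0.19195417168005433 z tilt [ 0.0003 -0.0001 -1.    ]
```

Free inside the tray. Now I'll push it up to the jar.

Emit:
{"api": "arm_command", "payload": {
  "slide": [
    [4, -0.4, 0],
    [7, -0.4, 0],
    [8, -0.4, 0],
    [8.5, -0.4, 0],
    [8.5, -0.4, 0],
    [8.5, -0.4, 0]
  ],
  "yaw": [0, 0, 0, 0, 0, 0],
  "jaw": [0, 0, 0, 0, 0, 0]
}}

```text
clock: 18.25
eef_pos: [0.5068, -0.0287, 0.0908]
ee_rot: [-2.169, -2.273, 0.0]
contact_force: [0.1, -0.3, -2.9]
width: 0.0592
grasp_force: 68.6
```

```bash
python3 go.py
```

```text
clock 18.25 tcp [ 0.5068 -0.0287  0.0908] psi 0.04690941491483001 tray uv mm [ -0.  -33.4] w 0.059194822773264356 F [ 0.104  -0.3241 -2.8594] q6 -0.175626702833055 z tilt [-0.  0. -1.]
```

Emit:
{"api": "arm_command", "payload": {
  "slide": [
    [1, 0, 0],
    [1.5, 0, 0],
    [2, 0, 0],
    [2, 0, 0]
  ],
  "yaw": [0, 0, 0, 0],
  "jaw": [0, 0, 0, 0]
}}

```text
clock: 18.75
eef_pos: [0.5069, -0.0273, 0.091]
ee_rot: [2.168, 2.272, -0.001]
contact_force: [1.0, -8.9, -2.0]
width: 0.0591
grasp_force: 68.7
```

```bash
python3 go.py
```

```text
clock 18.75 tcp [ 0.5069 -0.0273  0.091 ] psi 0.046894606390296315 tray uv mm [  0.1 -32.1] w 0.05914608744771607 F [ 1.0305 -8.8796 -1.9738] q6 -0.17161541853688977 z tilt [ 0.0006 -0.0012 -1.    ]
```

Emit:
{"api": "arm_command", "payload": {
  "slide": [
    [-0.5, 0, 1],
    [-0.5, 0, 2],
    [-0.5, 0, 2.5],
    [-0.5, 0, 2.5]
  ],
  "yaw": [0, 0, 0, 0],
  "jaw": [0, 0, 0, 0]
}}

```text
clock: 19.25
eef_pos: [0.5071, -0.0275, 0.0898]
ee_rot: [2.168, 2.272, 0.0]
contact_force: [-9.2, -5.4, 19.1]
width: 0.0592
grasp_force: 71.1
```

```bash
python3 go.py
```

```text
clock 19.25 tcp [ 0.5071 -0.0275  0.0898] psi 0.04698216339728386 tray uv mm [  0.2 -32.3] w 0.05921052702147385 F [-9.2097 -5.424  19.1075] q6 -0.17263294126201836 z tilt [ 0.0011 -0.0008 -1.    ]
```

Emit:
{"api": "arm_command", "payload": {
  "slide": [
    [0, 0, -1.2],
    [0, 0, -1.2],
    [0, 0, -1.2],
    [0, 0, -1.2],
    [0, 0, -60],
    [0, 0, -120],
    [0, 0, -125],
    [0, 0, -125]
  ],
  "yaw": [0, 0, 0, 0, 0, 0, 0, 0],
  "jaw": [0, 1, 1, 1, 1, 1, 1, 1]
}}

```text
clock: 20.25
eef_pos: [0.5066, -0.027, 0.213]
ee_rot: [2.168, 2.273, 0.0]
contact_force: [0.2, -0.5, 0.8]
width: 0.0854
grasp_force: 0.0
```

```bash
python3 go.py .479 -.254 .21 1.354 .479 -.254 .081 1.354
```

```text
clock 20.25 tcp [ 0.5066 -0.027   0.213 ] psi 0.047116396793837306 tray uv mm [ -0.1 -31.8] w 0.08538309040964255 F [ 0.1688 -0.5247  0.8086] q6 -0.17269515450318712 z tilt [ 0.0001  0.     -1.    ]
target [ 0.479 -0.254  0.21 ] slide [-225.4  -38.3    3. ] yaw -1.3069
target [ 0.479 -0.254  0.081] slide [-225.4  -38.3  132. ] yaw -1.3069
```

Emit:
{"api": "arm_command", "payload": {
  "slide": [
    [-57, -10, 0],
    [-114, -20, 0],
    [-171, -30, 0],
    [-225.4, -38.3, 0],
    [-225.4, -38.3, 0],
    [-225.4, -38.3, 0],
    [-225.4, -38.3, 0],
    [-225.4, -38.3, 0],
    [-225.4, -38.3, 0]
  ],
  "yaw": [-1.307, -1.307, -1.307, -1.307, -1.307, -1.307, -1.307, -1.307, -1.307],
  "jaw": [1, 1, 1, 1, 1, 1, 1, 1, 1]
}}

```text
clock: 21.38
eef_pos: [0.4787, -0.2538, 0.2116]
ee_rot: [-0.34, -3.121, -0.002]
contact_force: [-0.7, -0.9, 0.4]
width: 0.0855
grasp_force: 0.0
```

```bash
python3 go.py .479 -.254 .081 1.354;python3 - <<'E'
from station import robot
import cv2,numpy as np
a=robot.camera("top");b=robot.camera("side")
a=cv2.resize(a[170:235,190:310,::-1],None,fx=3,fy=3,interpolation=2);b=cv2.resize(b[130:290,190:325,::-1],None,fx=3,fy=3,interpolation=2)
o=np.zeros((480,770,3),np.uint8);o[:195,:360]=a;o[:480,362:362+405]=b
cv2.imwrite("pics/c3.png",o)
E
```

```text
clock 21.375 tcp [ 0.4787 -0.2538  0.2116] psi 1.353455497470299 tray uv mm [ -38.7 -257. ] w 0.08545695131008593 F [-0.6791 -0.9153  0.4366] q6 -1.908610851074826 z tilt [-0.0023  0.0015 -1.    ]
target [ 0.479 -0.254  0.081] slide [ -0.6  -0.2 130.6] yaw -0.0005
```

View pics/c3.png

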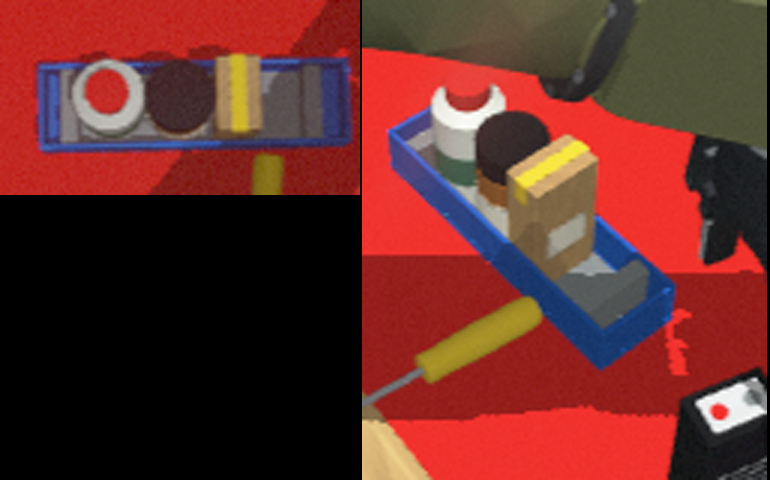

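Can, jar and carton stand upright in a row, with the gap at the near end: x≈262..303 in the top crop, between the carton and the end block. Next I'll centre the brick by squeezing it along its 40 mm side.

Emit:
{"api": "arm_command", "payload": {
  "slide": [
    [0, 0, 60],
    [0, 0, 115],
    [0, 0, 130.5],
    [0, 0, 130.5],
    [0, 0, 130.5],
    [0, 0, 130.5],
    [0, 0, 130.5],
    [0, 0, 130.5],
    [0, 0, 130.5]
  ],
  "yaw": [0, 0, 0, 0, 0, 0, 0, 0, 0],
  "jaw": [1, 1, 1, 1, 0, 0, 0, 0, 0]
}}

```text
clock: 22.6
eef_pos: [0.4796, -0.2544, 0.0841]
ee_rot: [0.34, 3.121, -0.001]
contact_force: [-1.0, 0.7, 8.0]
width: 0.0394
grasp_force: 60.2
```

```bash
python3 go.py .479 -.254 .081 -.2165
```

```text
clock 22.6 tcp [ 0.4796 -0.2544  0.0841] psi 1.3540109010851302 tray uv mm [ -37.9 -257.6] w 0.03942306191948219 F [-1.0191  0.7455  7.9804] q6 -1.909081758274523 z tilt [ 0.0017 -0.0011 -1.    ]
target [ 0.479 -0.254  0.081] slide [0.6 0.2 3.1] yaw 1.5705
```

Emit:
{"api": "arm_command", "payload": {
  "slide": [
    [0, 0, 0],
    [0, 0, 0],
    [0, 0, 0]
  ],
  "yaw": [0, 0, 0],
  "jaw": [1, 1, 1]
}}

```text
clock: 22.98
eef_pos: [0.4791, -0.2541, 0.0828]
ee_rot: [-0.34, -3.123, -0.0]
contact_force: [-0.0, -0.0, -0.1]
width: 0.0854
grasp_force: 0.0
```

Emit:
{"api": "arm_command", "payload": {
  "slide": [
    [0, 0, 0],
    [0, 0, 0],
    [0, 0, 0],
    [0, 0, 0],
    [0, 0, 0],
    [0, 0, 0],
    [0, 0, 0],
    [0, 0, 0],
    [0, 0, 0],
    [0, 0, 0]
  ],
  "yaw": [1.571, 1.571, 1.571, 1.571, 1.571, 1.571, 1.571, 1.571, 1.571, 1.571],
  "jaw": [1, 1, 1, 1, 1, 1, 1, 1, 1, 1]
}}

```text
clock: 24.22
eef_pos: [0.4791, -0.2541, 0.0827]
ee_rot: [-2.448, -1.968, 0.0]
contact_force: [-0.7, 0.1, 0.2]
width: 0.0855
grasp_force: 0.0
```

```bash
python3 go.py
```

```text
clock 24.225 tcp [ 0.4791 -0.2541  0.0827] psi -0.21644619655420516 tray uv mm [ -38.4 -257.3] w 0.08551045577018695 F [-0.6612  0.1426  0.2347] q6 -0.33874252097345464 z tilt [-0.0001  0.0001 -1.    ]
```

Emit:
{"api": "arm_command", "payload": {
  "slide": [
    [0, 0, 0],
    [0, 0, 0],
    [0, 0, 0],
    [0, 0, 0],
    [0, 0, -4],
    [0, 0, -60],
    [0, 0, -110],
    [0, 0, -150],
    [0, 0, -150],
    [0, 0, -150]
  ],
  "yaw": [0, 0, 0, 0, 0, 0, 0, 0, 0, 0],
  "jaw": [0, 0, 0, 0, 0, 0, 0, 0, 0, 0]
}}

```text
clock: 25.48
eef_pos: [0.4785, -0.2537, 0.2311]
ee_rot: [-2.447, -1.966, 0.001]
contact_force: [-0.7, -0.8, -4.1]
width: 0.0595
grasp_force: 68.9
```

```bash
python3 go.py t 0 -.073 .235 0 t 0 -.073 .150 0
```

```text
clock 25.475 tcp [ 0.4785 -0.2537  0.2311] psi -0.21695623346647905 tray uv mm [ -38.9 -256.9] w 0.0594513394168283 F [-0.6517 -0.7832 -4.145 ] q6 -0.33825129402979043 z tilt [-0.0022  0.0014 -1.    ]
target [ 0.5087 -0.0682  0.235 ] slide [187.7 -10.4  -3.7] yaw -0.264
target [ 0.5087 -0.0682  0.15  ] slide [187.6 -10.2  81.3] yaw -0.264
```

Emit:
{"api": "arm_command", "payload": {
  "slide": [
    [50, -3, 0],
    [100, -6, 0],
    [150, -8, 0],
    [187.6, -10.2, 0],
    [187.6, -10.2, 0],
    [187.6, -10.2, 0],
    [187.6, -10.2, 0]
  ],
  "yaw": [-0.13, -0.264, -0.264, -0.264, -0.264, -0.264, -0.264],
  "jaw": [0, 0, 0, 0, 0, 0, 0]
}}

```text
clock: 26.35
eef_pos: [0.5092, -0.0695, 0.2321]
ee_rot: [-2.169, -2.271, 0.001]
contact_force: [-0.4, -0.2, -4.8]
width: 0.0595
grasp_force: 68.6
```

```bash
python3 go.py t 0 -.073 .15 0; python3 - <<'E'
from station import robot
import cv2,numpy as np
a=robot.camera("top");b=robot.camera("side")
cv2.imwrite("pics/t4.png",a[:,:,::-1]);cv2.imwrite("pics/s4.png",cv2.resize(b[100:270,170:350,::-1],None,fx=3.5,fy=3.5,interpolation=2))
E
```

```text
clock 26.35 tcp [ 0.5092 -0.0695  0.2321] psi 0.04586425227137809 tray uv mm [  0.5 -74.3] w 0.05953346208065021 F [-0.4442 -0.2016 -4.8132] q6 -0.2526728170282836 z tilt [-0.0011  0.0001 -1.    ]
target [ 0.5087 -0.0682  0.15  ] slide [ 1.3 -0.4 82.1] yaw -0.0011
```

Emit:
{"api": "arm_command", "payload": {
  "slide": [
    [0, -0.3, 10],
    [0, -0.3, 25],
    [0, -0.3, 40],
    [0, -0.3, 40],
    [0, -0.3, 40]
  ],
  "yaw": [0, 0, 0, 0, 0],
  "jaw": [0, 0, 0, 0, 0]
}}

```text
clock: 27.08
eef_pos: [0.5094, -0.0687, 0.193]
ee_rot: [2.168, 2.273, 0.0]
contact_force: [-0.2, -0.1, -4.8]
width: 0.0594
grasp_force: 68.5
```

```bash
python3 go.py t 0 -.073 .14 0
```

```text
clock 27.075 tcp [ 0.5094 -0.0687  0.193 ] psi 0.0470307760481162 tray uv mm [  0.6 -73.5] w 0.05941889978393605 F [-0.1658 -0.1114 -4.8028] q6 -0.25235920274474105 z tilt [ 0.0003 -0.0001 -1.    ]
target [ 0.5087 -0.0682  0.14  ] slide [ 0.5 -0.6 53. ] yaw 0.0
```

Emit:
{"api": "arm_command", "payload": {
  "slide": [
    [0, -0.6, 15],
    [0, -0.6, 30],
    [0, -0.6, 45],
    [0, -0.6, 53],
    [0, -0.6, 53]
  ],
  "yaw": [0, 0, 0, 0, 0],
  "jaw": [0, 0, 0, 0, 0]
}}

```text
clock: 27.7
eef_pos: [0.5085, -0.0687, 0.1391]
ee_rot: [-2.168, -2.272, 0.001]
contact_force: [0.2, -0.1, -4.2]
width: 0.0594
grasp_force: 68.7
```

Emit:
{"api": "arm_command", "payload": {
  "slide": [
    [1, 0, 0],
    [1.5, 0, 0],
    [1.5, 0, 0],
    [1.5, 0, 0]
  ],
  "yaw": [0, 0, 0, 0],
  "jaw": [0, 0, 0, 0]
}}

```text
clock: 28.2
eef_pos: [0.5086, -0.0672, 0.1399]
ee_rot: [2.168, 2.273, 0.0]
contact_force: [0.2, -0.1, -3.6]
width: 0.0591
grasp_force: 68.7
```

```bash
python3 go.py
```

```text
clock 28.2 tcp [ 0.5086 -0.0672  0.1399] psi 0.04700612953703521 tray uv mm [ -0.1 -72. ] w 0.05910931174668994 F [ 0.1947 -0.0515 -3.6234] q6 -0.24982362816317552 z tilt [ 0.0003 -0.0001 -1.    ]
```

Emit:
{"api": "arm_command", "payload": {
  "slide": [
    [1, 0, 0],
    [1.5, 0, 0],
    [1.5, 0, 0],
    [1.5, 0, 0]
  ],
  "yaw": [0, 0, 0, 0],
  "jaw": [0, 0, 0, 0]
}}

```text
clock: 28.7
eef_pos: [0.5085, -0.0657, 0.1398]
ee_rot: [2.169, 2.273, -0.0]
contact_force: [-0.1, -0.4, -4.3]
width: 0.0589
grasp_force: 68.7
```

```bash
python3 go.py
```

```text
clock 28.7 tcp [ 0.5085 -0.0657  0.1398] psi 0.04706513550538911 tray uv mm [ -0.1 -70.5] w 0.05893473081718316 F [-0.0758 -0.3587 -4.3074] q6 -0.24700664712225717 z tilt [-0. -0. -1.]
```

Emit:
{"api": "arm_command", "payload": {
  "slide": [
    [1, 0, 0],
    [1.5, 0, 0],
    [1.5, 0, 0],
    [1.5, 0, 0]
  ],
  "yaw": [0, 0, 0, 0],
  "jaw": [0, 0, 0, 0]
}}

```text
clock: 29.2
eef_pos: [0.5084, -0.0645, 0.1399]
ee_rot: [2.168, 2.273, -0.0]
contact_force: [0.3, -5.1, -3.8]
width: 0.0592
grasp_force: 68.6
```

```bash
python3 go.py
```

```text
clock 29.2 tcp [ 0.5084 -0.0645  0.1399] psi 0.04700330682402347 tray uv mm [ -0.1 -69.3] w 0.05918614502670898 F [ 0.2548 -5.088  -3.8271] q6 -0.24419425963712169 z tilt [ 0.0002 -0.0006 -1.    ]
```

View pics/s4.png

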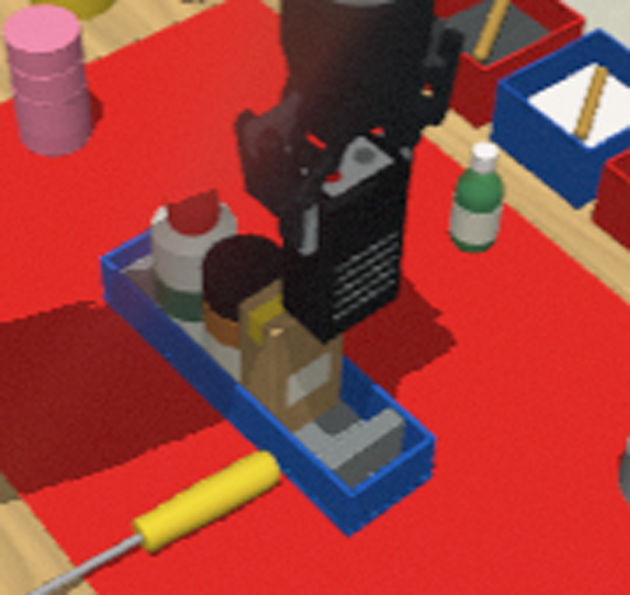

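The picture shows the brick held upright over the gap, the three others upright, and nothing else disturbed. The touch puts the carton contact at v≈-69.8, so I'll insert at v≈-71.2.

Emit:
{"api": "arm_command", "payload": {
  "slide": [
    [-2.2, 0, 0],
    [-2.2, 0, 0],
    [-2.2, 0, 8],
    [-2.2, 0, 16],
    [-2.2, 0, 18],
    [-2.2, 0, 18]
  ],
  "yaw": [0, 0, 0, 0, 0, 0],
  "jaw": [0, 0, 0, 0, 0, 0]
}}

```text
clock: 29.95
eef_pos: [0.5085, -0.0664, 0.1216]
ee_rot: [-2.168, -2.273, 0.0]
contact_force: [0.3, -0.6, -4.1]
width: 0.0592
grasp_force: 68.6
```

```bash
python3 go.py
```

```text
clock 29.95 tcp [ 0.5085 -0.0664  0.1216] psi 0.047016620700050624 tray uv mm [ -0.2 -71.2] w 0.059228245686349636 F [ 0.2576 -0.609  -4.0702] q6 -0.2483212896070911 z tilt [-0.0004  0.0001 -1.    ]
```

Emit:
{"api": "arm_command", "payload": {
  "slide": [
    [0, 0, 4],
    [0, 0, 8],
    [0, 0, 12],
    [0, 0, 14],
    [0, 0, 14]
  ],
  "yaw": [0, 0, 0, 0, 0],
  "jaw": [0, 0, 0, 0, 0]
}}

```text
clock: 30.58
eef_pos: [0.5085, -0.0664, 0.1076]
ee_rot: [-2.168, -2.273, 0.0]
contact_force: [-0.7, 0.2, -4.6]
width: 0.0592
grasp_force: 68.6
```

```bash
python3 go.py
```

```text
clock 30.575 tcp [ 0.5085 -0.0664  0.1076] psi 0.047016356026074374 tray uv mm [ -0.2 -71.2] w 0.059199394086998175 F [-0.6816  0.2175 -4.628 ] q6 -0.24833982018255182 z tilt [-0.0003  0.     -1.    ]
```

Emit:
{"api": "arm_command", "payload": {
  "slide": [
    [0, 0, 6],
    [0, 0, 12],
    [0, 0, 16],
    [0, 0, 18],
    [0, 0, 18]
  ],
  "yaw": [0, 0, 0, 0, 0],
  "jaw": [0, 0, 0, 0, 0]
}}

```text
clock: 31.2
eef_pos: [0.5085, -0.0664, 0.0897]
ee_rot: [-2.169, -2.273, 0.0]
contact_force: [-0.1, -0.5, -4.0]
width: 0.0591
grasp_force: 68.6
```

```bash
python3 go.py
```

```text
clock 31.2 tcp [ 0.5085 -0.0664  0.0897] psi 0.04698880869111237 tray uv mm [ -0.1 -71.2] w 0.059075727196315 F [-0.1281 -0.4944 -4.0311] q6 -0.2483205751593533 z tilt [-0.0002  0.     -1.    ]
```

Emit:
{"api": "arm_command", "payload": {
  "slide": [
    [0, 0, 1],
    [0, 0, 2],
    [0, 0, 2],
    [0, 0, 2]
  ],
  "yaw": [0, 0, 0, 0],
  "jaw": [0, 0, 0, 0]
}}

```text
clock: 31.7
eef_pos: [0.5086, -0.0665, 0.088]
ee_rot: [2.168, 2.273, 0.0]
contact_force: [-1.0, -0.1, -0.4]
width: 0.0596
grasp_force: 68.8
```

```bash
python3 go.py
```

```text
clock 31.7 tcp [ 0.5086 -0.0665  0.088 ] psi 0.046974884399736086 tray uv mm [ -0.  -71.2] w 0.05960008276297317 F [-1.0087 -0.1064 -0.3731] q6 -0.248334176073576 z tilt [ 0.0003 -0.0001 -1.    ]
```

Touching the floor. I'll release, rise and look.

Emit:
{"api": "arm_command", "payload": {
  "slide": [
    [0, 0, 0],
    [0, 0, 0],
    [0, 0, 0],
    [0, 0, -60],
    [0, 0, -120],
    [-50, 0, -150],
    [-110, 0, -150],
    [-170, 0, -150],
    [-230, 0, -150],
    [-260, 0, -150]
  ],
  "yaw": [0, 0, 0, 0, 0, 0, 0, 0, 0, 0],
  "jaw": [1, 1, 1, 1, 1, 1, 1, 1, 1, 1]
}}

```text
clock: 32.95
eef_pos: [0.5202, -0.3289, 0.2374]
ee_rot: [-2.171, -2.271, 0.0]
contact_force: [0.1, 0.4, 0.6]
width: 0.0855
grasp_force: 0.0
```

Emit:
{"api": "arm_command", "payload": {
  "slide": [
    [0, -40, 0],
    [0, -40, 0],
    [0, -40, 0]
  ],
  "yaw": [0, 0, 0],
  "jaw": [1, 1, 1]
}}

```text
clock: 33.33
eef_pos: [0.4811, -0.328, 0.2381]
ee_rot: [2.168, 2.273, 0.0]
contact_force: [-0.0, 0.5, 0.4]
width: 0.0852
grasp_force: 0.0
```

```bash
python3 - <<'E'
from station import robot
import cv2,numpy as np
a=robot.camera("top");b=robot.camera("side")
a=cv2.resize(a[180:230,195:315,::-1],None,fx=3,fy=3,interpolation=2);b=cv2.resize(b[130:270,180:315,::-1],None,fx=3.2,fy=3.2,interpolation=2)
o=np.zeros((450,795,3),np.uint8);o[:150,:360]=a;o[:b.shape[0],362:362+b.shape[1]]=b
cv2.imwrite("pics/c5.png",o)
E
```

```text
(no output)
```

View pics/c5.png

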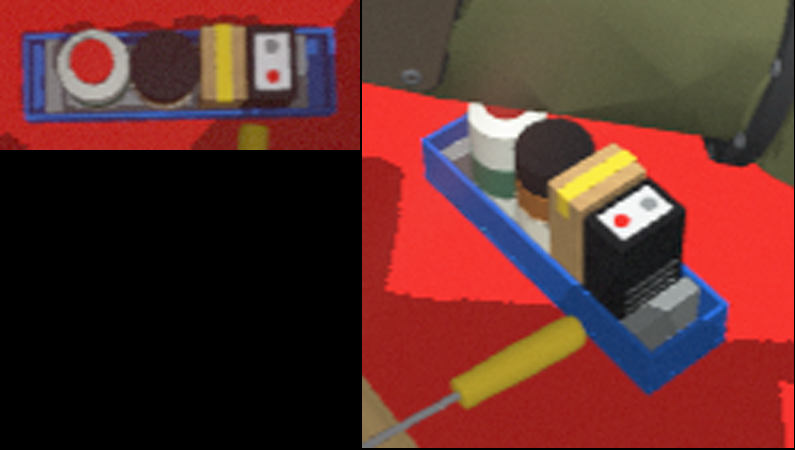

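The top crop shows the can (93,67), jar (165,67), carton (224,62) and brick (271,65) in one row between the blocks, all upright. I'll check the brick top's height numerically, then hand in.

```bash
python3 - <<'E'
from h import *
def tri(t,s):
    T=raw([t],195,180,3)[0];S=raw([(s[0]-362,s[1])],180,130,3.2)[0]
    r=least_squares(lambda p:np.r_[proj("top",p)[0]-T,proj("side",p)[0]-S],[.5,0,.1]);print(r.x,r.fun)
tri((271,61),(637,213))   # brick plate, expect z .118
tri((224,62),(601,178))   # carton top, expect .123
E
```

```text
[ 0.5087 -0.0674  0.1183] [ 0.0024 -0.004  -0.0041  0.0008]
[ 0.5068 -0.03    0.1213] [ 0.0716 -0.1194 -0.1253  0.0235]
```

The heights match: brick 0.118 and carton 0.121, so both sit flat on the floor. Handing in.

```bash
python3 -c "
from station import robot
print(robot.job_done())"
```

```text
the job is handed in; nothing more can be done
None
```

The job is handed in at about 33 s: the can, jar, carton and brick stand upright in one row between the end blocks, and nothing else was touched.

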